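# Stand the sauce bottles in their drip dishes

### The arm

A 7-joint arm with a two-finger parallel gripper is mounted at the origin on the work surface. World frame = base frame: x ahead of the robot, y to its left, z up, the work surface at z = 0. Lengths are in m, angles in rad, forces in N, time in s.
With the tool pointing down it reaches from about 0.4 to 0.85 m from the base axis. Payload 10.4 kg.
Tool frame: the origin (TCP) lies between the finger pads; the fingertips stand ahead of it and the grasp point (between the pads) lies 3 mm ahead of it (r.tips_ahead is the z of the fingertips in the tool frame, in m); z points along the fingers, y is the line along which they close (so a half turn about z gives the same grasp; the last joint's range is limited). The gripper opens to 87 mm and grips with 3 to 60 N. Pads are 19 mm wide; open, the fingers measure 117 mm over their backs; the gripper's body (75 mm by 190 mm) begins 51 mm behind the grasp point.
Start: joints at [-1.371, 0.332, -0.065, 1.46, 0.022, 1.35, -0.088], TCP at [0.138, 0.61, 0.206] pointing down, gripper open.
Joint ranges: [-2.6, 2.6], [-0.5, 2.12], [-1.47, 1.34], [0.16, 2.42], [-1.27, 4.41], [0.06, 2.06], [-2.6, 2.6]. Speed limits (rad/s): [2.22, 2.22, 2.79, 2.79, 3.14, 3.14, 3.14].

### API

Orientations are given as a unit quaternion [x, y, z, w].
In Python, from bench import telemetry, camera, get_calibration, r gives the robot as it stands.
- The arm moves only by the tool drive_tool, never from a script. Its argument "series" is one flat list of numbers, 7 for each row, row after row: the turn, a rotation vector about the tool's x, y, z in units of 5 degrees (1.0 is 5 degrees), then the shift along the tool's x, y, z in units of 40 mm (1.0 is 40 mm), then the opening, from -1 (shut) to 1 (fully open). A call has 1 to 10 rows; each row is the pose to reach, as a shift and turn from the pose commanded when the call began, along the tool's axes at that moment; what a row does not reach only later rows make up. A row lasts 1/12 s, in which the tool goes at most 41.7 mm and 7.16 degrees, less where a joint would pass 70% of its speed; a pose out of reach is approached as far as the arm can. A call with a gripper value outside its range is refused whole. The fingers move at their own pace and stop on an object; "grip_force" is the grip in N (left out, the last holds). Time passes only in rows, so rows that repeat a pose let the fingers close. It gives the time, the measured TCP pose, the force, the opening and the grip force at its end, in the units of the state.
- telemetry.read_state(): the state, without advancing time (a new reading comes with each control period).
- camera(name): name is "side" or "top" or "wrist"; returns the picture (480x640x3 uint8, red, green, blue); there is no depth.
- get_calibration(name): a dict with "fovy" (degrees; the focal length in pixels is half the picture's height over the tangent of half this angle, whatever the lens; pixels are square), "cx", "cy" (the principal point, pixels), "xyz" and "rotation" of the camera in the world. Camera axes: x right, y up, looking along -z (the intrinsics and any distortion apply to the point x, -y, -z); pixel columns grow to the right and rows downward; lengths in m; the calibration is good to about 2 mm. A picture is of the moment at which its call begins: read the wrist's pose just before it. get_calibration takes no time and is no camera call; for the wrist camera it gives the pose at the moment of the call.
- r.close_job(): hands the job in; it is judged then, once.
The state is a dict: "time": time; "joint_positions": joint angles; "joint_vel": joint speeds; "joint_torque": joint torques, N m; "ee_pos": TCP position; "eef_rot": TCP orientation; "ft_force": force on the tool from outside, world axes, zero at the start; "torque": the same for the moment, N m; "width": finger opening in m; "grip_force": force on a finger pad.
Only numpy, scipy, OpenCV 4.12 (cv2) and the standard library are available. Lean on these libraries where they do the work, as an engineer would, in place of code of your own. Each camera call takes 0.05 s, during which the arm holds its last target. There are 200 camera calls.

### The job

The four brown sauce bottles with narrow caps leave sticky marks on the counter: pick each one up and stand it upright, flat inside the white drip dish that fits it - the large, medium and small round bottles in the large, medium and small round dishes, and the square bottle in the square dish. Do not knock any bottle over, keep the dishes flat on the counter, and leave the two wide-lidded jars where they stand.

Things in the scene. Friction and masses are not known exactly. Their poses are not given: they have to be found in the camera images.
- bottle_large_center (a point): Loose brown glass sauce bottle, the widest, round: 66 mm diameter body, straight-sided to 64 mm up, then a shoulder and a narrow black cap, 90 mm tall in all, about 350 g. Stands on the counter. The point is its centre, half-way up (45 mm above its underside); z is up along the bottle.
- bottle_medium_center (a point): Loose brown glass sauce bottle, middle-sized, round: 46 mm diameter body, straight-sided to 60 mm up, then a shoulder and a narrow black cap, 86 mm tall in all, about 170 g. Stands on the counter. The point is its centre, half-way up (43 mm above its underside); z is up along the bottle.
- bottle_small_center (a point): Loose brown glass sauce bottle, the narrowest, round: 28 mm diameter body, straight-sided to 50 mm up, then a shoulder and a narrow black cap, 76 mm tall in all, about 60 g. Stands on the counter. The point is its centre, half-way up (38 mm above its underside); z is up along the bottle.
- bottle_square_center (a point): Loose brown glass sauce bottle, square: 46 x 46 mm square body whose flat sides face its x and y axes, straight-sided to 58 mm up, then a shoulder and a narrow black cap, 84 mm tall in all, about 180 g. Stands on the counter. The point is its centre, half-way up (42 mm above its underside); z is up along the bottle.
- dish_large: Loose shallow white ceramic drip dish, round, 84 mm inside the rim and 92 mm outside; 10 mm high over all, flat floor 4 mm thick. About 200 g. It fits the large round bottle. Origin: centre of its underside, on the counter; z up.
- dish_medium: Loose shallow white ceramic drip dish, round, 64 mm inside the rim and 72 mm outside; 10 mm high over all, flat floor 4 mm thick. About 200 g. It fits the medium round bottle. Origin: centre of its underside, on the counter; z up.
- dish_small: Loose shallow white ceramic drip dish, round, 44 mm inside the rim and 52 mm outside; 10 mm high over all, flat floor 4 mm thick. About 200 g. It fits the small round bottle. Origin: centre of its underside, on the counter; z up.
- dish_square: Loose shallow white ceramic drip dish, square, 63 x 63 mm inside the rim and 71 x 71 mm outside, sides square to its x and y axes; 10 mm high over all, flat floor 4 mm thick. About 200 g. It fits the square bottle. Origin: centre of its underside, on the counter; z up.
- jar_a_center (a point): Loose dry-spice jar that stays where it is: round, 56 mm diameter, 62 mm tall, no neck, its aluminium lid as wide as the jar. The point is its centre, half-way up (31 mm).
- jar_b_center (a point): Loose dry-spice jar that stays where it is: round, 56 mm diameter, 62 mm tall, no neck, its aluminium lid as wide as the jar. The point is its centre, half-way up (31 mm).

How it is judged:
At the end, for the whole second after the job is handed in: Each bottle stands released and at rest in its own dish: centres within 13 mm, underside within 3 mm of the dish floor, tilt under 0.08 rad; dishes flat on the counter (4 mm, 0.08 rad); both jars within 20 mm of their start (horizontal distance between bottle_large_center and dish_large below 0.013 m and z of bottle_large_center in the frame of dish_large between 0.046 and 0.052 m and angle between each of bottle_large_center, dish_large, bottle_medium_center, dish_medium, bottle_small_center, dish_small, bottle_square_center, dish_square's own z axis and vertical below 0.08 rad and linear speed of each of bottle_large, bottle_medium, bottle_small, bottle_square below 0.02 m/s and height (world z) of each of dish_large, dish_medium, dish_small, dish_square below 0.004 m and horizontal distance between bottle_medium_center and dish_medium below 0.013 m and z of bottle_medium_center in the frame of dish_medium between 0.044 and 0.05 m and horizontal distance between bottle_small_center and dish_small below 0.013 m and z of bottle_small_center in the frame of dish_small between 0.039 and 0.045 m and horizontal distance between bottle_square_center and dish_square below 0.013 m and z of bottle_square_center in the frame of dish_square between 0.043 and 0.049 m and distance of each of jar_a_center, jar_b_center from where it was at the start of the episode below 0.02 m); the robot touches nothing.
It fails at once if a bottle is knocked over (tilted more than 0.8 rad) (angle between any of bottle_large_center, bottle_medium_center, bottle_small_center, bottle_square_center's own z axis and vertical above 0.8 rad).
It fails at once if a jar is moved more than 20 mm (distance of any of jar_a_center, jar_b_center from where it was at the start of the episode above 0.02 m).
It also fails if it takes over 90 s, if anything falls off the work surface, if the arm or the gripper's body presses on something with over 40 N, if the wrist force passes 120 N, or if a joint passes its speed limit or range.

## Working session

There is one attempt and no reset: what is moved stays moved. The work goes in short steps, Python scripts to look and compute and a tool call to move; the robot and the scene stay as the last step left them, time stands still between calls to the robot, and variables do not carry over. Pictures are saved under pics/ and viewed, at most 14 in all, crops included, and the job is handed in when it is done.

Besides the shell and the picture viewer there is one more tool, called after "Emit:" by a JSON object that holds its "fn" and its "kwargs", one argument or row to a line. drive_tool: Moves the arm, as the interface text tells. Its arguments: {"type":"object","properties":{"series":{"type":"array"},"grip_force":{"type":"number"}},"required":["series"]}

```bash
mkdir -p pics; ls
python3 - <<'E'
from bench import telemetry,camera,get_calibration,r
import cv2
for n in("top","side"):
    cv2.imwrite(f"pics/{n}0.png",camera(n)[:,:,::-1]); print(n,get_calibration(n))
s=telemetry.read_state();print(s,r.tips_ahead)
E
```

```text
pics
top {'fovy': 55.70497731674722, 'cx': 318.1802748171282, 'cy': 233.82582486341278, 'xyz': array([ 0.48214449, -0.00382087,  0.75162988]), 'rotation': array([ 0.03182677, -0.03145757, -0.70432537,  0.70846542])}
side {'fovy': 54.35468762912729, 'cx': 315.3519455370891, 'cy': 237.44590733456226, 'xyz': array([ 0.20952717, -0.68512751,  0.64222842]), 'rotation': array([ 0.43263996, -0.09860222, -0.21068298,  0.8710413 ])}
{'time': 0.1, 'joint_positions': array([-1.3706198 ,  0.33278754, -0.064689  ,  1.46085548,  0.02158056,
        1.34990113, -0.08849079]), 'joint_vel': array([-0.00078777, -0.00143145,  0.00129112, -0.00053842,  0.00019885,
       -0.00097475, -0.00140111]), 'joint_torque': array([ 1.67676732e-03, -6.24543285e+01,  2.48300418e-02, -3.90714490e+01,
       -6.14007586e-02,  3.66096559e-02,  6.42891905e-05]), 'ee_pos': array([0.13800951, 0.60919577, 0.20554757]), 'eef_rot': array([ 1.11151228e-01,  9.93803305e-01, -6.26626801e-04, -4.89584754e-05]), 'ft_force': array([-0.11445643,  0.9389898 , -1.1739451 ]), 'torque': array([-0.00487385, -0.01041358,  0.00122901]), 'grip_force': 0.0, 'width': 0.0867950248465759} 0.022
```

View pics/top0.png

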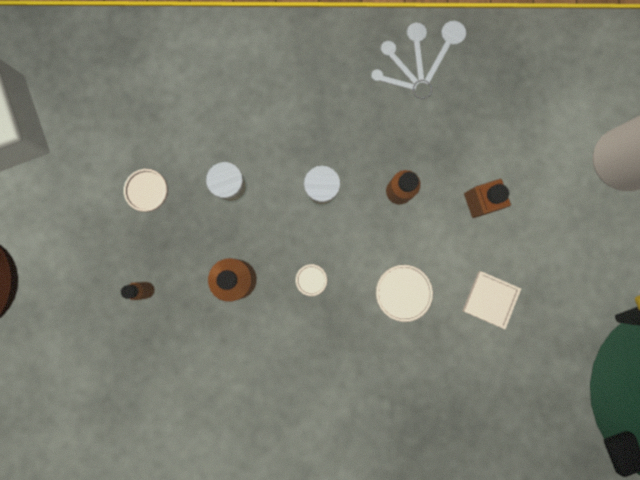

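View pics/side0.png

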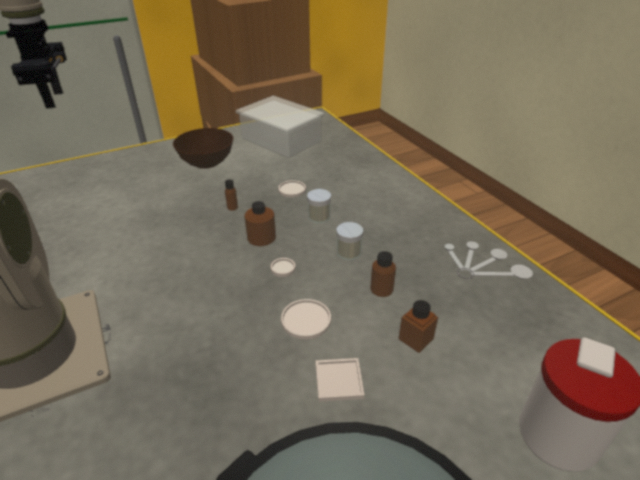

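The top view shows the bottles at about small (137,291), large (230,280), medium (403,187) and square (488,198). The dishes are at medium (145,190), small (311,280), large (404,293) and square (492,300), and the jars at (225,181) and (322,184). The side view agrees with this layout.

```bash
cat > h.py <<'E'
import numpy as np,cv2
from scipy.spatial.transform import Rotation as R
from bench import telemetry,camera,get_calibration
def ray(px,z,c):
    f=240/np.tan(np.radians(c["fovy"])/2); px=np.atleast_2d(px).astype(float)
    d=np.c_[(px[:,0]-c["cx"])/f,-(px[:,1]-c["cy"])/f,-np.ones(len(px))]
    d=R.from_quat(c["rotation"]).apply(d); o=np.array(c["xyz"])
    return (o+d*((z-o[2])/d[:,2])[:,None])[:,:2]
def blobs(m,amin):
    cs,_=cv2.findContours(m.astype(np.uint8),cv2.RETR_EXTERNAL,cv2.CHAIN_APPROX_NONE)
    return [k[:,0] for k in cs if cv2.contourArea(k)>amin]
def rel(dx,yaw=None):
    """world target -> units in tool axes"""
    s=telemetry.read_state(); q=R.from_quat(s["eef_rot"])
    return q.inv().apply(np.array(dx)-s["ee_pos"])/0.04
E
python3 - <<'E'
from h import *
for n in("top","side"):
    im=cv2.imread(f"pics/{n}0.png"); hsv=cv2.cvtColor(im,cv2.COLOR_BGR2HSV); c=get_calibration(n)
    H,S,V=[hsv[...,i].astype(int) for i in range(3)]
    roi=np.zeros(V.shape,bool)
    if n=="top": roi[150:350,100:560]=1
    else: roi[170:410,200:450]=1
    for nm,m,z,a in(("cap",(V<50),.086,40),("dish",(V>170)&(S<70)&(H<30),.010,100),("brown",(S>110)&(H<20)&(V>50),.03,100)):
        for b in blobs(m&roi,a):
            w=ray(b,z,c).astype(np.float32); (p,d,_)=cv2.minAreaRect(w)
            r_=cv2.minAreaRect(w); print(n,nm,b.mean(0).round(),"rect",np.round(r_[0],4),np.round(r_[1],4),round(r_[2],1),"circ",np.round(cv2.minEnclosingCircle(w)[0],4),round(2*cv2.minEnclosingCircle(w)[1],4))
E
```

```text
top cap [129. 291.] rect [0.4566 0.2708] [0.0173 0.0218] 2.4 circ [0.456  0.2707] 0.0229
top cap [226. 279.] rect [0.4735 0.1293] [0.0232 0.0264] 0.3 circ [0.4737 0.1295] 0.0272
top cap [497. 193.] rect [ 0.603  -0.2687] [0.024  0.0289] 32.4 circ [ 0.6027 -0.2689] 0.0301
top cap [408. 181.] rect [ 0.6204 -0.136 ] [0.0241 0.0278] 45.3 circ [ 0.6203 -0.1364] 0.0284
top dish [492. 300.] rect [ 0.4436 -0.285 ] [0.073  0.0722] 66.6 circ [ 0.4437 -0.2852] 0.0992
top dish [404. 293.] rect [ 0.4535 -0.1429] [0.0901 0.0909] 0.3 circ [ 0.4542 -0.1427] 0.0927
top dish [311. 280.] rect [0.4738 0.0084] [0.0493 0.0504] 45.4 circ [0.474  0.0083] 0.0517
top dish [145. 190.] rect [0.6208 0.2845] [0.0695 0.0696] 46.5 circ [0.6207 0.2846] 0.0717
top brown [142. 289.] rect [0.4555 0.2751] [0.0235 0.0336] 0.3 circ [0.4573 0.2759] 0.0363
top brown [232. 279.] rect [0.4737 0.1342] [0.0645 0.0729] 0.3 circ [0.4747 0.1339] 0.0738
top brown [488. 198.] rect [ 0.6066 -0.2735] [0.0457 0.0646] 18.0 circ [ 0.6072 -0.2734] 0.0755
top brown [401. 188.] rect [ 0.6232 -0.1362] [0.0445 0.0527] 36.8 circ [ 0.6241 -0.13
[... 447 characters left out ...]
 27.9 circ [ 0.4546 -0.1498] 0.0888
side dish [283. 267.] rect [ 4.734e-01 -4.000e-04] [0.0401 0.0405] 26.0 circ [0.4746 0.0023] 0.0478
side dish [292. 188.] rect [0.6195 0.2741] [0.0596 0.0557] 18.2 circ [0.6198 0.2749] 0.0653
side brown [417. 327.] rect [ 0.6046 -0.2759] [0.0929 0.0565] 43.1 circ [ 0.6089 -0.2795] 0.0947
side brown [382. 277.] rect [ 0.625  -0.1415] [0.097  0.0419] 55.1 circ [ 0.6232 -0.1391] 0.0992
side brown [260. 225.] rect [0.4757 0.1321] [0.1383 0.0647] 69.1 circ [0.4749 0.1333] 0.1424
side brown [231. 198.] rect [0.4552 0.2694] [0.0931 0.0207] 74.2 circ [0.4513 0.2705] 0.0934
side brown [435. 179.] rect [0.9374 0.0951] [0.1376 0.1002] 62.0 circ [0.9409 0.1017] 0.1587
```

Emit:
{"fn": "drive_tool", "kwargs": {
  "series": [0, 0, -2.55, -9.58, -6.33, 0, 1, 0, 0, -2.55, -9.58, -6.33, 0, 1, 0, 0, -2.55, -9.58, -6.33, 0, 1, 0, 0, -2.55, -9.58, -6.33, 0, 1, 0, 0, -2.55, -9.58, -6.33, 0, 1, 0, 0, -2.55, -9.58, -6.33, 0, 1, 0, 0, -2.55, -9.58, -6.33, 0, 1, 0, 0, -2.55, -9.58, -6.33, 0, 1, 0, 0, -2.55, -9.58, -6.33, 0, 1, 0, 0, -2.55, -9.58, -6.33, 0, 1],
  "grip_force": 15
}}

```text
time: 0.93
ee_pos: [0.4273, 0.3069, 0.2062]
eef_rot: [0.0, 1.0, 0.0, -0.0]
ft_force: [0.4, 1.0, 0.3]
width: 0.0871
grip_force: 0.0
```

Emit:
{"fn": "drive_tool", "kwargs": {
  "series": [0, 0, 0, -0.7, -0.7, 0, 1, 0, 0, 0, -0.7, -0.7, 0, 1, 0, 0, 0, -0.7, -0.7, 0, 1, 0, 0, 0, -0.7, -0.7, 0, 1]
}}

```text
time: 1.27
ee_pos: [0.4538, 0.2811, 0.2059]
eef_rot: [0.0, 1.0, 0.0, -0.0]
ft_force: [0.7, 0.1, 0.5]
width: 0.0867
grip_force: 0.0
```

```bash
cat >> h.py <<'E'
def snap(name,n="wrist"):
    c=get_calibration(n); s=telemetry.read_state(); im=camera(n)[:,:,::-1].copy(); cv2.imwrite(f"pics/{name}.png",im); np.savez(f"pics/{name}.npz",**c); print(np.round(s["ee_pos"],4),{k:np.round(v,4) for k,v in c.items()}); return im,c
E
python3 -c "
from h import *
snap('w1')"
```

```text
[0.4538 0.2811 0.2059] {'fovy': np.float64(65.7574), 'cx': np.float64(322.6557), 'cy': np.float64(239.295), 'xyz': array([0.3871, 0.2808, 0.3835]), 'rotation': array([-0.0896, -0.0895,  0.7012,  0.7016])}
```

View pics/w1.png

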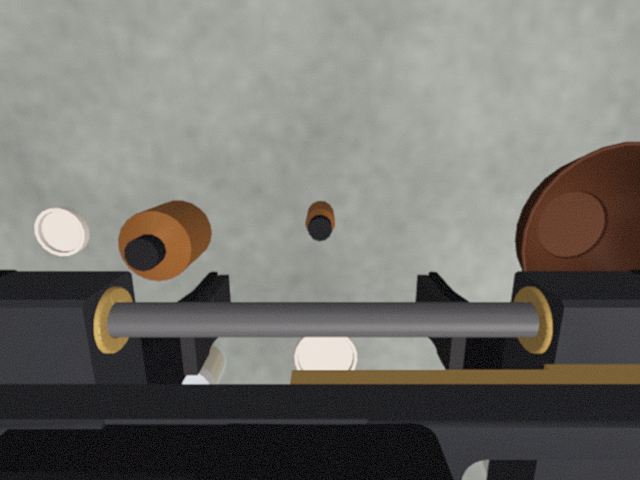

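The wrist view shows the small bottle with its cap at (319,228), midway between the fingertips, and the large bottle's cap at (145,252).

Run:
```python
from h import *
im=cv2.imread("pics/w1.png"); c=dict(np.load("pics/w1.npz"))
hsv=cv2.cvtColor(im,cv2.COLOR_BGR2HSV);H,S,V=[hsv[...,i].astype(int) for i in range(3)]
cap=(V<60); cap[265:]=0; br=(S>110)&(H<20)&(V>60); br[:,480:]=0; br[300:]=0
for nm,m in(("cap",cap),("br",br)):
    for b in blobs(m,80):
        print(nm,b.min(0),b.max(0))
        for z in(0.,.05,.064,.076,.09):
            w=ray(b,z,c).astype(np.float32); print("  ",z,w.min(0).round(4),w.max(0).round(4))
```

```text
cap [125 235] [164 264]
   0.0 [0.4818 0.0671] [0.5142 0.1104]
   0.05 [0.4695 0.095 ] [0.4977 0.1326]
   0.064 [0.466  0.1028] [0.493  0.1388]
   0.076 [0.463  0.1095] [0.489  0.1441]
   0.09 [0.4596 0.1173] [0.4844 0.1504]
cap [308 215] [330 239]
   0.0 [0.4603 0.2652] [0.4863 0.2885]
   0.05 [0.4507 0.2672] [0.4734 0.2875]
   0.064 [0.4481 0.2678] [0.4697 0.2872]
   0.076 [0.4458 0.2683] [0.4666 0.287 ]
   0.09 [0.4431 0.2689] [0.463  0.2867]
cap [516 162] [572 264]
   0.0 [0.4059 0.4862] [0.5144 0.5331]
   0.05 [0.4035 0.4594] [0.4978 0.5002]
   0.064 [0.4028 0.4519] [0.4932 0.491 ]
   0.076 [0.4022 0.4455] [0.4892 0.4831]
   0.09 [0.4015 0.438 ] [0.4845 0.4739]
cap [627 156] [639 188]
   0.0 [0.4    0.5898] [0.4322 0.6061]
   0.05 [0.3983 0.5495] [0.4263 0.5637]
   0.064 [0.3979 0.5383] [0.4247 0.5518]
   0.076 [0.3974 0.5286] [0.4232 0.5416]
   0.09 [0.397  0.5173] [0.4216 0.5298]
br [306 202] [334 229]
   0.0 [0.4465 0.2631] [0.4754 0.2927]
   0.05 [0.4388 0.2654] [0.4638 0.2911]
   0.064 [0.4366 0.2661] [0.4606 0.2907]
   0.076 [0.4348 0.2666] [0.4579 0.2903]
   0.09 [0.4326 0.2673] [0.4546 0.2899]
br [119 201] [210 280]
   0.0 [0.4454 0.0619] [0.5327 0.1614]
   0.05 [0.4378 0.0904] [0.5137 0.1769]
   0.064 [0.4357 0.0984] [0.5084 0.1813]
   0.076 [0.4339 0.1053] [0.5039 0.185 ]
   0.09 [0.4317 0.1133] [0.4985 0.1894]
```

Emit:
{"fn": "drive_tool", "kwargs": {
  "series": [0, 0, 0, -0.1, -0.08, 0.8, 1, 0, 0, 0, -0.1, -0.08, 1.7, 1, 0, 0, 0, -0.1, -0.08, 2.6, 1, 0, 0, 0, -0.1, -0.08, 3.4, 1, 0, 0, 0, -0.1, -0.08, 3.9, 1, 0, 0, 0, -0.1, -0.08, 4.17, 1, 0, 0, 0, -0.1, -0.08, 4.17, 1, 0, 0, 0, -0.1, -0.08, 4.17, 0, 0, 0, 0, -0.1, -0.08, 4.17, -0.5, 0, 0, 0, -0.1, -0.08, 4.17, -1],
  "grip_force": 12
}}

```text
time: 2.15
ee_pos: [0.4592, 0.2785, 0.0411]
eef_rot: [-0.0, 1.0, 0.001, 0.001]
ft_force: [0.4, 0.0, -0.6]
width: 0.0742
grip_force: 0.0
```

Emit:
{"fn": "drive_tool", "kwargs": {
  "series": [0, 0, 0, 0, 0, 0, -1, 0, 0, 0, 0, 0, 0, -1, 0, 0, 0, 0, 0, 0, -1, 0, 0, 0, 0, 0, 0, -1, 0, 0, 0, 0, 0, 0, -1]
}}

```text
time: 2.57
ee_pos: [0.4584, 0.2776, 0.0396]
eef_rot: [0.0, 1.0, 0.0, 0.0]
ft_force: [0.6, -0.1, 0.6]
width: 0.0414
grip_force: 0.0
```

Emit:
{"fn": "drive_tool", "kwargs": {
  "series": [0, 0, 0, 0, 0, 0, -1, 0, 0, 0, 0, 0, 0, -1, 0, 0, 0, 0, 0, 0, -1, 0, 0, 0, 0, 0, 0, -1, 0, 0, 0, 0, 0, -0.3, -1, 0, 0, 0, 0, 0, -0.9, -1, 0, 0, 0, 0, 0, -1.7, -1, 0, 0, 0, 0, 0, -2.6, -1, 0, 0, 0, 0, 0, -3.5, -1, 0, 0, 0, 0, 0, -3.5, -1]
}}

```text
time: 3.4
ee_pos: [0.4613, 0.2793, 0.1877]
eef_rot: [0.0, 1.0, 0.004, 0.004]
ft_force: [0.9, 1.1, -0.2]
width: 0.0208
grip_force: 11.8
```

```bash
python3 -c "
from h import *
a,_=snap('w2'); b,_=snap('s2','side')
cv2.imwrite('pics/c2.png',np.hstack([a[150:450,180:480],cv2.resize(b[130:280,150:300],(300,300))]))"
```

```text
[0.4613 0.2793 0.1877] {'fovy': np.float64(65.7574), 'cx': np.float64(322.6557), 'cy': np.float64(239.295), 'xyz': array([0.3928, 0.2778, 0.3646]), 'rotation': array([-0.0905, -0.0952,  0.7003,  0.7017])}
[0.4603 0.2787 0.1843] {'fovy': np.float64(54.3547), 'cx': np.float64(315.3519), 'cy': np.float64(237.4459), 'xyz': array([ 0.2095, -0.6851,  0.6422]), 'rotation': array([ 0.4326, -0.0986, -0.2107,  0.871 ])}
```

View pics/c2.png

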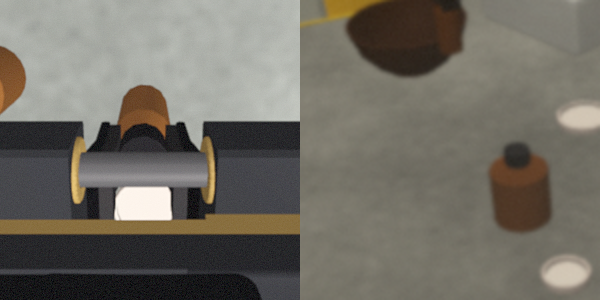

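The wrist view shows the bottle in the grip, cap near (323,285) and near edge of its base at (323,237). The measured opening is narrower than 28 mm, so I'll check its offset in the grip.

```bash
cat >> h.py <<'E'
def proj(P,c):
    f=240/np.tan(np.radians(c["fovy"])/2); p=R.from_quat(c["rotation"]).inv().apply(np.atleast_2d(P)-c["xyz"])
    return np.c_[c["cx"]+f*p[:,0]/-p[:,2],c["cy"]-f*p[:,1]/-p[:,2]].round(1)
E
python3 - <<'E'
from h import *
im=cv2.imread("pics/w2.png"); c=dict(np.load("pics/w2.npz"))
hsv=cv2.cvtColor(im,cv2.COLOR_BGR2HSV);H,S,V=[hsv[...,i].astype(int) for i in range(3)]
br=(S>110)&(H<20)&(V>60); br[:,:250]=0; br[320:]=0;br[:,420:]=0
for b in blobs(br,80): print(b.min(0),b.max(0), [ (y,b[b[:,1]==y,0].min(),b[b[:,1]==y,0].max()) for y in range(b[:,1].min(),b[:,1].max(),6)])
t=np.array([.4613,.2793,.1847])
for dx in(0,-.01,-.02):
  for h in(40,14,-36): print(dx,h,proj([t+[dx-.014,0,h/1e3],t+[dx,-.014,h/1e3],t+[dx,.014,h/1e3]],c).tolist())
E
```

```text
[380 286] [394 313] [(286, np.int32(385), np.int32(386)), (292, np.int32(382), np.int32(391)), (298, np.int32(381), np.int32(391)), (304, np.int32(386), np.int32(393)), (310, np.int32(387), np.int32(394))]
[298 236] [348 288] [(236, np.int32(318), np.int32(330)), (242, np.int32(308), np.int32(340)), (248, np.int32(304), np.int32(343)), (254, np.int32(303), np.int32(345)), (260, np.int32(301), np.int32(346)), (266, np.int32(300), np.int32(347)), (272, np.int32(298), np.int32(348)), (278, np.int32(300), np.int32(345)), (284, np.int32(301), np.int32(345))]
0 40 [[324.2, 279.5], [290.2, 311.5], [358.2, 311.3]]
0 14 [[323.6, 259.3], [294.4, 287.2], [352.8, 287.0]]
0 -36 [[322.8, 233.3], [299.9, 255.6], [345.8, 255.5]]
-0.01 40 [[324.2, 255.8], [289.6, 288.9], [358.8, 288.7]]
-0.01 14 [[323.6, 238.8], [293.9, 267.5], [353.2, 267.3]]
-0.01 -36 [[322.8, 216.9], [299.6, 239.8], [346.1, 239.7]]
-0.02 40 [[324.2, 231.2], [289.0, 265.5], [359.4, 265.3]]
-0.02 14 [[323.6, 217.5], [293.5, 247.1], [353.7, 247.0]]
-0.02 -36 [[322.8, 200.2], [299.3, 223.6], [346.3, 223.4]]
```

Run:
```python
from h import *
c=get_calibration("side"); t=np.array([.4603,.2787,.1813])
for h in(40,12,-19,-36,-64): print(h,proj([t+[0,0,h/1e3],t+[0,-.014,h/1e3]],c).tolist())
im=cv2.imread("pics/s2.png"); cv2.imwrite("pics/c3.png",cv2.resize(im[60:180,160:280],(600,600),interpolation=cv2.INTER_CUBIC))
```

```text
40 [[221.0, 122.5], [223.0, 124.8]]
12 [[222.7, 134.3], [224.6, 136.7]]
-19 [[224.5, 146.9], [226.4, 149.4]]
-36 [[225.4, 153.7], [227.3, 156.2]]
-64 [[226.9, 164.5], [228.8, 167.1]]
```

View pics/c3.png

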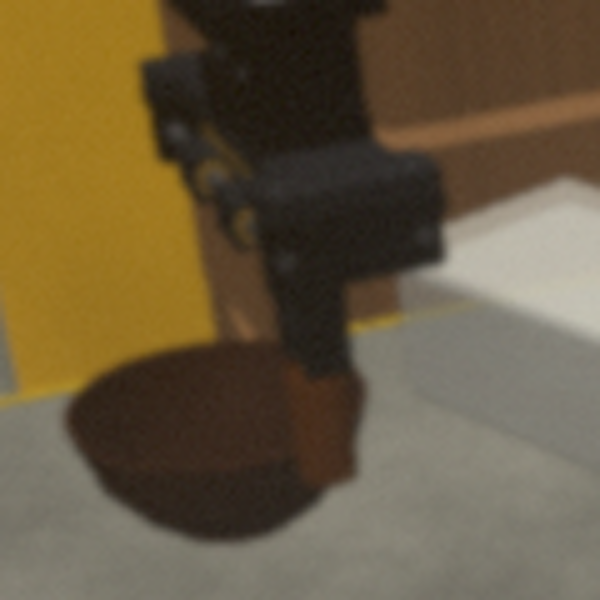

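Run:
```python
from h import *
c=dict(np.load("pics/w1.npz")); t=np.array([.4538,.2811,.2059])
for h in(30,20,10,0,-10,-22): print(h,proj([t+[0,-.0435,h/1e3],t+[0,.0435,h/1e3],t+[-.0095,.0435,h/1e3]],c).tolist())
c=dict(np.load("pics/w2.npz")); t=np.array([.4613,.2793,.1877])
for h in(30,20,10,0,-10,-22): print(h,proj([t+[0,-.0104,h/1e3],t+[0,.0104,h/1e3],t+[-.0095,.0104,h/1e3]],c).tolist())
a=cv2.imread("pics/w1.png")[220:340,170:470]; b=cv2.imread("pics/w2.png")[220:340,170:470]
v=np.vstack([a,b]); v=cv2.convertScaleAbs(cv2.resize(v,None,fx=2.4,fy=2.4,interpolation=cv2.INTER_CUBIC),alpha=2,beta=20); cv2.imwrite("pics/c4.png",v); print(v.shape)
```

```text
30 [[222.3, 303.3], [424.7, 303.2], [426.2, 282.5]]
20 [[228.0, 294.2], [418.9, 294.1], [420.2, 274.4]]
10 [[233.2, 286.0], [413.7, 285.9], [414.9, 267.2]]
0 [[237.8, 278.6], [409.0, 278.6], [410.1, 260.7]]
-10 [[241.9, 272.0], [404.8, 271.9], [405.8, 254.9]]
-22 [[246.4, 264.9], [400.2, 264.8], [401.1, 248.6]]
30 [[299.8, 304.2], [348.2, 304.0], [348.6, 283.4]]
20 [[301.0, 294.8], [346.6, 294.6], [346.9, 275.0]]
10 [[302.0, 286.4], [345.2, 286.2], [345.5, 267.6]]
0 [[302.9, 278.9], [343.9, 278.7], [344.1, 260.9]]
-10 [[303.8, 272.1], [342.7, 271.9], [342.9, 254.9]]
-22 [[304.7, 264.7], [341.5, 264.6], [341.7, 248.5]]
(576, 720, 3)
```

View pics/c4.png

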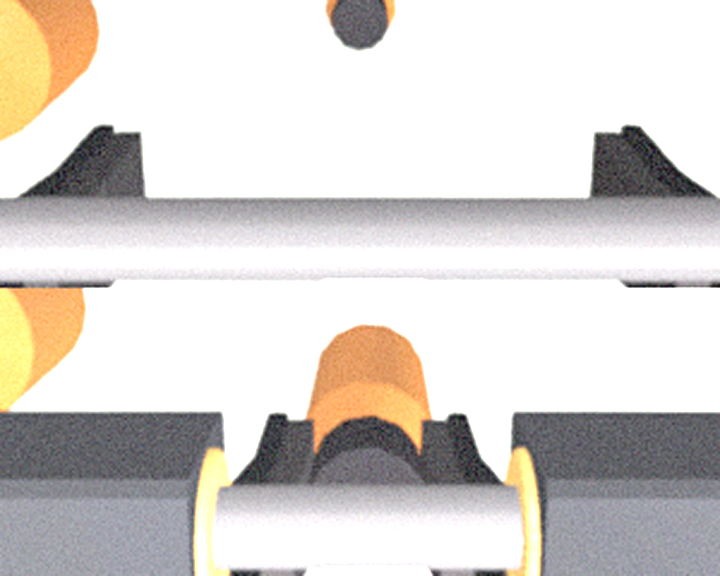

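Both views place the fingertips about 18 mm *above* the reported TCP, not 22 mm below it. So the bottle is held by its cap: upright, centred, and with its base 40 mm below the TCP. I'll use this corrected geometry from here on, and I can place this bottle as it is held.

Emit:
{"fn": "drive_tool", "kwargs": {
  "series": [0, 0, 0, -0.02, -0.4, 0, -1, 0, 0, 0, -0.06, -1.1, 0, -1, 0, 0, 0, -0.12, -2.0, 0, -1, 0, 0, 0, -0.18, -3.0, 0, -1, 0, 0, 0, -0.24, -4.0, 0, -1, 0, 0, 0, -0.29, -5.0, 0, -1, 0, 0, 0, -0.34, -5.9, 0, -1, 0, 0, 0, -0.38, -6.4, 0, -1, 0, 0, 0, -0.39, -6.65, 0, -1, 0, 0, 0, -0.39, -6.73, 0, -1],
  "grip_force": 12
}}

```text
time: 4.33
ee_pos: [0.4731, 0.0063, 0.1787]
eef_rot: [0.002, 1.0, -0.0, -0.001]
ft_force: [0.4, 0.1, -0.7]
width: 0.0206
grip_force: 11.8
```

Emit:
{"fn": "drive_tool", "kwargs": {
  "series": [0, 0, 0, 0, 0, 0, -1, 0, 0, 0, 0, 0, 0.6, -1, 0, 0, 0, 0, 0, 1.2, -1, 0, 0, 0, 0, 0, 1.8, -1, 0, 0, 0, 0, 0, 2.2, -1, 0, 0, 0, 0, 0, 2.2, -1, 0, 0, 0, 0, 0, 2.2, -1, 0, 0, 0, 0, 0, 2.2, -1]
}}

```text
time: 5.0
ee_pos: [0.4745, 0.0093, 0.0923]
eef_rot: [-0.001, 1.0, 0.0, 0.0]
ft_force: [0.7, 0.4, -0.1]
width: 0.0205
grip_force: 11.8
```

Run:
```python
from h import *
im,c=snap('w3'); 
hsv=cv2.cvtColor(im,cv2.COLOR_BGR2HSV);H,S,V=[hsv[...,i].astype(int) for i in range(3)]
br=(S>110)&(H<20)&(V>60); br[320:]=0
wh=(V>170)&(S<70); wh[290:]=0
for nm,m,z in(("br",br,0.04),("wh",wh,.01)):
    for b in blobs(m,80):
        w=ray(b,z,c); print(nm,b.min(0),b.max(0),w.min(0).round(4),w.max(0).round(4),w.mean(0).round(4))
cv2.imwrite("pics/c5.png",im[100:340,170:470])
```

```text
[0.4745 0.0093 0.0923] {'fovy': np.float64(65.7574), 'cx': np.float64(322.6557), 'cy': np.float64(239.295), 'xyz': array([0.4074, 0.0089, 0.2698]), 'rotation': array([-0.09  , -0.0902,  0.7016,  0.7011])}
br [381 286] [394 319] [0.4993 0.0479] [0.5232 0.0574] [0.5106 0.0535]
br [298 236] [349 288] [ 0.4652 -0.0072] [0.5008 0.0263] [0.4841 0.0092]
br [441 196] [584 286] [0.4396 0.0846] [0.4993 0.1791] [0.4684 0.131 ]
wh [285 206] [356 265] [ 0.4509 -0.0183] [0.4948 0.0331] [0.4722 0.0077]
wh [ 42 147] [176 273] [ 0.4106 -0.1893] [ 0.5012 -0.0949] [ 0.4551 -0.1425]
```

View pics/c5.png

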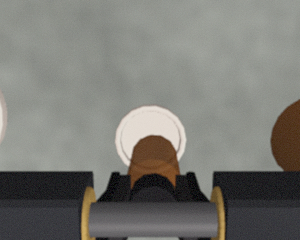

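The dish is centred under the bottle to within about 2 mm (dish centre ≈(0.476, 0.0075), TCP (0.4745, 0.009)). I'll lower, release and rise.

Emit:
{"fn": "drive_tool", "kwargs": {
  "series": [0, 0, 0, -0.03, -0.04, 0.4, -1, 0, 0, 0, -0.03, -0.04, 0.75, -1, 0, 0, 0, -0.03, -0.04, 1.0, -1, 0, 0, 0, -0.03, -0.04, 1.15, -1, 0, 0, 0, -0.03, -0.04, 1.2, -1, 0, 0, 0, -0.03, -0.04, 1.2, -1, 0, 0, 0, -0.03, -0.04, 1.2, -1, 0, 0, 0, -0.03, -0.04, 1.2, -0.5, 0, 0, 0, -0.03, -0.04, 1.2, -0.3, 0, 0, 0, -0.03, -0.04, 1.2, -0.2]
}}

```text
time: 5.88
ee_pos: [0.4754, 0.0068, 0.0438]
eef_rot: [0.0, 1.0, 0.0, 0.0]
ft_force: [-0.4, 1.1, 0.4]
width: 0.0286
grip_force: 0.0
```

Emit:
{"fn": "drive_tool", "kwargs": {
  "series": [0, 0, 0, 0, 0, 0, 0, 0, 0, 0, 0, 0, 0, 1, 0, 0, 0, 0, 0, 0, 1, 0, 0, 0, 0, 0, -0.8, 1, 0, 0, 0, 0, 0, -1.7, 1, 0, 0, 0, 0, 0, -2.6, 1, 0, 0, 0, 0, 0, -3.0, 1, 0, 0, 0, 0, 0, -3.0, 1]
}}

```text
time: 6.55
ee_pos: [0.4773, 0.007, 0.1675]
eef_rot: [0.0, 1.0, 0.001, 0.003]
ft_force: [0.6, 0.1, 0.1]
width: 0.0798
grip_force: 0.0
```

Emit:
{"fn": "drive_tool", "kwargs": {
  "series": [0, 0, 0, 0.05, 0.8, 0, 1, 0, 0, 0, 0.05, 1.7, 0, 1, 0, 0, 0, 0.05, 2.6, 0, 1, 0, 0, 0, 0.05, 3.08, 0, 1, 0, 0, 0, 0.05, 3.08, 0, 1, 0, 0, 0, 0.05, 3.08, 0, 1]
}}

```text
time: 7.05
ee_pos: [0.4726, 0.1306, 0.1625]
eef_rot: [-0.001, 1.0, -0.0, -0.001]
ft_force: [0.6, -1.1, 0.7]
width: 0.0872
grip_force: 0.0
```

```bash
cat > look.py <<'E'
import sys
from h import *
n=sys.argv[1]; zs=[float(a) for a in sys.argv[2:]]
im,c=snap(n)
hsv=cv2.cvtColor(im,cv2.COLOR_BGR2HSV);H,S,V=[hsv[...,i].astype(int) for i in range(3)]
cap=(V<60); br=(S>110)&(H<20)&(V>60); wh=(V>165)&(S<70)
for m in(cap,br,wh): m[268:]=0
for nm,m,zz in(("cap",cap,zs[:1]),("br",br,[0.]+zs[1:]),("wh",wh,[.01])):
    for b in blobs(m,80):
        if b[:,0].min()<80 or b[:,0].max()>560: continue
        print(nm,b.min(0),b.max(0))
        for z in zz:
            w=ray(b,z,c).astype(np.float32); print("  z",z,w.min(0).round(4),w.max(0).round(4),"rect",np.round(cv2.minAreaRect(w)[2],1))
E
python3 look.py w4 .09 .064
```

```text
[0.4726 0.1306 0.1625] {'fovy': np.float64(65.7574), 'cx': np.float64(322.6557), 'cy': np.float64(239.295), 'xyz': array([0.4059, 0.1303, 0.3401]), 'rotation': array([-0.0897, -0.0892,  0.702 ,  0.7008])}
cap [303 224] [341 265]
  z 0.09 [0.4598 0.1164] [0.4895 0.143 ] rect 0.1
cap [140 224] [174 253]
  z 0.09 [0.46   0.0028] [0.4809 0.0269] rect 32.9
br [153 208] [202 248]
  z 0.0 [ 0.4643 -0.029 ] [0.5029 0.0173] rect 27.7
  z 0.064 [0.4533 0.001 ] [0.4846 0.0386] rect 27.7
br [281 188] [364 267]
  z 0.0 [0.4456 0.0906] [0.5217 0.1693] rect 0.1
  z 0.064 [0.4381 0.0981] [0.4999 0.1619] rect 0.1
wh [524 252] [545 264]
  z 0.01 [0.5032 0.3178] [0.5149 0.3365] rect 0.1
wh [373 230] [389 243]
  z 0.01 [0.4826 0.176 ] [0.4949 0.1909] rect 0.1
wh [513 204] [539 238]
  z 0.01 [0.4584 0.3042] [0.4899 0.3263] rect 64.3
wh [356 201] [376 218]
  z 0.01 [0.456 0.16 ] [0.4715 0.1781] rect 39.6
wh [160 194] [219 250]
  z 0.01 [ 0.45  -0.017] [0.5019 0.0361] rect 24.9
wh [497 170] [530 209]
  z 0.01 [0.4284 0.2856] [0.463  0.3132] rect 55.4
wh [303 153] [355 182]
  z 0.01 [0.4142 0.1129] [0.4391 0.1585] rect 64.8
wh [421 130] [435 144]
  z 0.01 [0.395  0.2143] [0.4065 0.2261] rect 0.1
wh [515 129] [544 156]
  z 0.01 [0.394  0.2959] [0.4165 0.3211] rect 5.7
wh [318 122] [334 151]
  z 0.01 [0.3886 0.126 ] [0.4125 0.1397] rect 75.4
wh [160  59] [179  73]
  z 0.01 [ 0.3397 -0.0033] [0.3503 0.0122] rect 18.6
wh [502  27] [517  41]
  z 0.01 [0.3158 0.2744] [0.326  0.2858] rect 0.1
wh [244   7] [264  30]
  z 0.01 [0.3019 0.0673] [0.3183 0.0832] rect 67.7
wh [527   5] [551  27]
  z 0.01 [0.3002 0.2931] [0.3158 0.3105] rect 0.0
wh [200   3] [221  24]
  z 0.01 [0.2991 0.0322] [0.314  0.0496] rect 28.3
wh [192   0] [531 182]
  z 0.01 [0.2967 0.0173] [0.4393 0.2941] rect 20.6
wh [268   0] [285  17]
  z 0.01 [0.2969 0.0867] [0.3089 0.1   ] rect 10.8
```

Emit:
{"fn": "drive_tool", "kwargs": {
  "series": [0, 0, 0, -0.09, 0, 0.7, 1, 0, 0, 0, -0.09, 0, 1.3, 1, 0, 0, 0, -0.09, 0, 1.9, 1, 0, 0, 0, -0.09, 0, 2.5, 1, 0, 0, 0, -0.09, 0, 3.1, 1, 0, 0, 0, -0.09, 0, 3.5, 1, 0, 0, 0, -0.09, 0, 3.7, 1, 0, 0, 0, -0.09, 0, 3.7, 1, 0, 0, 0, -0.09, 0, 3.7, 0.2, 0, 0, 0, -0.09, 0, 3.7, -0.2],
  "grip_force": 30
}}

```text
time: 7.93
ee_pos: [0.4776, 0.1297, 0.0165]
eef_rot: [0.0, 1.0, 0.0, 0.001]
ft_force: [0.2, 0.5, -0.1]
width: 0.0802
grip_force: 0.0
```

Emit:
{"fn": "drive_tool", "kwargs": {
  "series": [0, 0, 0, 0, 0, 0, -1, 0, 0, 0, 0, 0, 0, -1, 0, 0, 0, 0, 0, 0, -1]
}}

```text
time: 8.18
ee_pos: [0.4773, 0.1302, 0.0163]
eef_rot: [0.0, 1.0, 0.0, 0.001]
ft_force: [0.3, -1.0, 5.4]
width: 0.0652
grip_force: 30.0
```

Emit:
{"fn": "drive_tool", "kwargs": {
  "series": [0, 0, 0, 0, 0, -0.3, -1, 0, 0, 0, 0, 0, -0.9, -1, 0, 0, 0, 0, 0, -1.6, -1, 0, 0, 0, 0, 0, -2.3, -1, 0, 0, 0, 0, 0, -2.9, -1, 0, 0, 0, 0, 0, -3.2, -1, 0, 0, 0, 0, 0, -3.2, -1, 0, 0, 0, 0, 0, -3.2, -1]
}}

```text
time: 8.85
ee_pos: [0.4766, 0.13, 0.1432]
eef_rot: [0.0, 1.0, 0.0, 0.0]
ft_force: [-0.4, 0.4, -5.3]
width: 0.0654
grip_force: 30.0
```

Emit:
{"fn": "drive_tool", "kwargs": {
  "series": [0, 0, 0, 0.02, -0.4, 0, -1, 0, 0, 0, 0.06, -1.1, 0, -1, 0, 0, 0, 0.14, -2.0, 0, -1, 0, 0, 0, 0.22, -3.0, 0, -1, 0, 0, 0, 0.3, -4.0, 0, -1, 0, 0, 0, 0.38, -5.0, 0, -1, 0, 0, 0, 0.46, -5.8, 0, -1, 0, 0, 0, 0.52, -6.4, 0, -1, 0, 0, 0, 0.55, -6.7, 0, -1, 0, 0, 0, 0.55, -6.81, 0, -1]
}}

```text
time: 9.68
ee_pos: [0.453, -0.1448, 0.1419]
eef_rot: [0.002, 1.0, -0.0, -0.001]
ft_force: [0.2, -0.6, -4.2]
width: 0.0655
grip_force: 30.0
```

Emit:
{"fn": "drive_tool", "kwargs": {
  "series": [0, 0, 0, 0, 0, 0, -1, 0, 0, 0, 0, 0, 0.5, -1, 0, 0, 0, 0, 0, 1.1, -1, 0, 0, 0, 0, 0, 1.6, -1, 0, 0, 0, 0, 0, 1.8, -1, 0, 0, 0, 0, 0, 1.8, -1, 0, 0, 0, 0, 0, 1.8, -1]
}}

```text
time: 10.27
ee_pos: [0.4547, -0.1418, 0.0715]
eef_rot: [-0.0, 1.0, -0.0, -0.0]
ft_force: [0.3, 0.3, -3.4]
width: 0.0655
grip_force: 30.0
```

```bash
python3 look.py w5 .09 .064 | grep -v "^wh\|z 0.01 "
python3 - <<'E'
from h import *
im=cv2.imread("pics/w5.png"); c=dict(np.load("pics/w5.npz")); hsv=cv2.cvtColor(im,cv2.COLOR_BGR2HSV)
wh=(hsv[...,2]>185)&(hsv[...,1]<60)&(hsv[...,0]<40); wh[280:]=0
for b in blobs(wh,300): w=ray(b,.01,c); print(b.min(0),b.max(0),w.min(0).round(4),w.max(0).round(4))
E
```

```text
[ 0.4547 -0.1418  0.0715] {'fovy': np.float64(65.7574), 'cx': np.float64(322.6557), 'cy': np.float64(239.295), 'xyz': array([ 0.388 , -0.1421,  0.2491]), 'rotation': array([-0.0896, -0.0895,  0.7016,  0.7013])}
br [256 210] [390 267]
  z 0.0 [ 0.4321 -0.1892] [ 0.4729 -0.0945] rect 0.0
  z 0.064 [ 0.4207 -0.1771] [ 0.4511 -0.1068] rect 0.0
[505 241] [577 270] [ 0.4511 -0.0183] [0.4715 0.0308]
[252 180] [387 263] [ 0.4109 -0.1896] [ 0.4666 -0.099 ]
[ 40 162] [175 270] [ 0.3997 -0.3328] [ 0.4717 -0.2381]
```

View pics/w5.png

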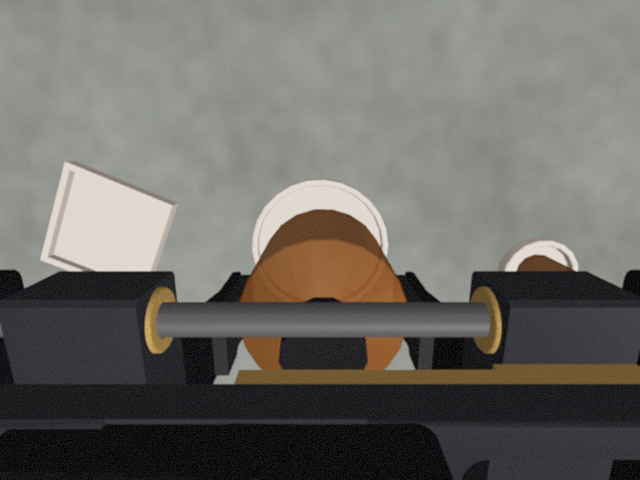

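The large bottle is centred over its dish: the dish centre is at about (0.456,-0.143) and the bottle axis at about (0.455,-0.142). I'll lower and release.

Emit:
{"fn": "drive_tool", "kwargs": {
  "series": [0, 0, 0, -0.03, -0.03, 0.4, -1, 0, 0, 0, -0.03, -0.03, 0.75, -1, 0, 0, 0, -0.03, -0.03, 1.0, -1, 0, 0, 0, -0.03, -0.03, 1.15, -1, 0, 0, 0, -0.03, -0.03, 1.25, -1, 0, 0, 0, -0.03, -0.03, 1.27, -1, 0, 0, 0, -0.03, -0.03, 1.27, -1, 0, 0, 0, -0.03, -0.03, 1.27, 0.7, 0, 0, 0, -0.03, -0.03, 1.27, 1, 0, 0, 0, -0.03, -0.03, 1.27, 1]
}}

```text
time: 11.15
ee_pos: [0.4566, -0.1437, 0.0214]
eef_rot: [0.0, 1.0, 0.0, 0.001]
ft_force: [1.1, -0.5, 0.2]
width: 0.0785
grip_force: 0.0
```

Emit:
{"fn": "drive_tool", "kwargs": {
  "series": [0, 0, 0, 0, 0, 0, 1, 0, 0, 0, 0, 0, 0, 1, 0, 0, 0, 0, 0, -0.6, 1, 0, 0, 0, 0, 0, -1.4, 1, 0, 0, 0, 0, 0, -2.3, 1, 0, 0, 0, 0, 0, -3.2, 1, 0, 0, 0, 0, 0, -3.7, 1, 0, 0, 0, 0, 0, -3.7, 1]
}}

```text
time: 11.82
ee_pos: [0.4583, -0.1442, 0.1732]
eef_rot: [0.0, 1.0, 0.0, 0.004]
ft_force: [0.5, -0.5, 0.3]
width: 0.0867
grip_force: 0.0
```

Emit:
{"fn": "drive_tool", "kwargs": {
  "series": [0, 0, 0, -0.8, 0.15, 0, 1, 0, 0, 0, -1.7, 0.15, 0, 1, 0, 0, 0, -2.7, 0.15, 0, 1, 0, 0, 0, -3.6, 0.15, 0, 1, 0, 0, 0, -4.1, 0.15, 0, 1, 0, 0, 0, -4.1, 0.15, 0, 1, 0, 0, 0, -4.1, 0.15, 0, 1]
}}

```text
time: 12.4
ee_pos: [0.6199, -0.1379, 0.1671]
eef_rot: [0.0, 1.0, -0.0, -0.001]
ft_force: [-0.2, -0.7, -0.5]
width: 0.087
grip_force: 0.0
```

```bash
python3 look.py w6 .086 .060 | grep -v "^wh\|z 0.01 "
```

```text
[ 0.6199 -0.1379  0.1671] {'fovy': np.float64(65.7574), 'cx': np.float64(322.6557), 'cy': np.float64(239.295), 'xyz': array([ 0.5533, -0.138 ,  0.3448]), 'rotation': array([-0.0895, -0.0887,  0.7014,  0.7016])}
cap [303 223] [339 263]
  z 0.086 [ 0.6082 -0.1526] [ 0.6381 -0.1265] rect 90.0
cap [115 200] [161 239]
  z 0.086 [ 0.5917 -0.2859] [ 0.6199 -0.2527] rect 17.8
cap [298   0] [329   8]
  z 0.086 [ 0.4676 -0.1535] [ 0.472  -0.1343] rect 90.0
br [294 200] [349 261]
  z 0.0 [ 0.6045 -0.1659] [ 0.6642 -0.1131] rect 90.0
  z 0.06 [ 0.5956 -0.161 ] [ 0.6449 -0.1175] rect 90.0
br [115 175] [206 247]
  z 0.0 [ 0.5813 -0.3324] [ 0.65   -0.2485] rect 17.8
  z 0.06 [ 0.5765 -0.2985] [ 0.6332 -0.2293] rect 17.8
br [481  10] [541  64]
  z 0.0 [ 0.4466 -0.0045] [0.4877 0.0456] rect 28.8
  z 0.06 [ 0.4652 -0.0278] [0.4991 0.0136] rect 28.8
br [267   0] [362  62]
  z 0.0 [ 0.4391 -0.1841] [ 0.486 -0.106] rect 90.0
  z 0.06 [ 0.459  -0.1761] [ 0.4977 -0.1116] rect 90.0
```

Emit:
{"fn": "drive_tool", "kwargs": {
  "series": [0, 0, 0, -0.14, -0.04, 0.7, 1, 0, 0, 0, -0.14, -0.04, 1.3, 1, 0, 0, 0, -0.14, -0.04, 1.9, 1, 0, 0, 0, -0.14, -0.04, 2.5, 1, 0, 0, 0, -0.14, -0.04, 3.1, 1, 0, 0, 0, -0.14, -0.04, 3.6, 1, 0, 0, 0, -0.14, -0.04, 3.8, 0.5, 0, 0, 0, -0.14, -0.04, 3.8, 0.2, 0, 0, 0, -0.14, -0.04, 3.8, 0.0, 0, 0, 0, -0.14, -0.04, 3.8, -1],
  "grip_force": 20
}}

```text
time: 13.28
ee_pos: [0.6262, -0.1396, 0.0184]
eef_rot: [0.0, 1.0, -0.0, 0.001]
ft_force: [0.6, 0.4, -0.3]
width: 0.068
grip_force: 0.0
```

Emit:
{"fn": "drive_tool", "kwargs": {
  "series": [0, 0, 0, 0, 0, 0, -1, 0, 0, 0, 0, 0, 0, -1, 0, 0, 0, 0, 0, 0, -1, 0, 0, 0, 0, 0, 0, -1]
}}

```text
time: 13.62
ee_pos: [0.6258, -0.1392, 0.0173]
eef_rot: [0.0, 1.0, 0.0, 0.0]
ft_force: [-0.6, 0.9, 4.8]
width: 0.0452
grip_force: 20.0
```

Emit:
{"fn": "drive_tool", "kwargs": {
  "series": [0, 0, 0, 0, 0, -0.3, -1, 0, 0, 0, 0, 0, -0.9, -1, 0, 0, 0, 0, 0, -1.6, -1, 0, 0, 0, 0, 0, -2.3, -1, 0, 0, 0, 0, 0, -2.9, -1, 0, 0, 0, 0, 0, -3.2, -1, 0, 0, 0, 0, 0, -3.2, -1]
}}

```text
time: 14.2
ee_pos: [0.6269, -0.1399, 0.1479]
eef_rot: [0.0, 1.0, -0.0, 0.002]
ft_force: [0.8, 0.4, -2.1]
width: 0.0459
grip_force: 20.0
```

Emit:
{"fn": "drive_tool", "kwargs": {
  "series": [0, 0, 0, 0, 0.3, 0, -1, 0, 0, 0, 0, 0.8, 0, -1, 0, 0, 0, 0, 1.5, 0, -1, 0, 0, 0, 0, 2.3, 0, -1, 0, 0, 0, 0, 3.1, 0, -1, 0, 0, 0, 0, 3.9, 0, -1, 0, 0, 0, 0, 4.7, 0, -1, 0, 0, 0, 0, 5.5, 0, -1, 0, 0, 0, 0, 6.3, 0, -1, 0, 0, 0, 0, 7.0, 0, -1]
}}

```text
time: 15.03
ee_pos: [0.6236, 0.1443, 0.1421]
eef_rot: [-0.001, 1.0, -0.0, -0.002]
ft_force: [0.0, 1.1, -2.6]
width: 0.0456
grip_force: 20.0
```

Emit:
{"fn": "drive_tool", "kwargs": {
  "series": [0, 0, 0, 0.03, 0.8, 0, -1, 0, 0, 0, 0.06, 1.6, 0, -1, 0, 0, 0, 0.1, 2.4, 0, -1, 0, 0, 0, 0.1, 3.1, 0, -1, 0, 0, 0, 0.1, 3.5, 0, -1, 0, 0, 0, 0.1, 3.6, 0, -1, 0, 0, 0, 0.1, 3.6, 0.6, -1, 0, 0, 0, 0.1, 3.6, 1.2, -1, 0, 0, 0, 0.1, 3.6, 1.8, -1, 0, 0, 0, 0.1, 3.6, 1.8, -1]
}}

```text
time: 15.87
ee_pos: [0.6183, 0.2818, 0.0664]
eef_rot: [0.001, 1.0, -0.003, -0.004]
ft_force: [-1.6, -0.1, -3.5]
width: 0.0455
grip_force: 20.0
```

```bash
python3 look.py w7 .09 .05 | grep -v "^wh\|z 0.01 "
python3 - <<'E'
from h import *
im=cv2.imread("pics/w7.png"); c=dict(np.load("pics/w7.npz")); hsv=cv2.cvtColor(im,cv2.COLOR_BGR2HSV)
wh=(hsv[...,2]>185)&(hsv[...,1]<60)&(hsv[...,0]<40); wh[280:]=0
for b in blobs(wh,300): w=ray(b,.01,c); print(b.min(0),b.max(0),w.min(0).round(4),w.max(0).round(4))
E
```

```text
[0.6183 0.2818 0.0664] {'fovy': np.float64(65.7574), 'cx': np.float64(322.6557), 'cy': np.float64(239.295), 'xyz': array([0.5528, 0.2826, 0.2444]), 'rotation': array([-0.089 , -0.0851,  0.7012,  0.7023])}
br [280 228] [365 267]
  z 0.0 [0.6066 0.2515] [0.6342 0.3104] rect 90.0
  z 0.05 [0.5956 0.2579] [0.6176 0.3047] rect 90.0
[272 202] [381 278] [0.5875 0.2478] [0.6386 0.3196]
```

Emit:
{"fn": "drive_tool", "kwargs": {
  "series": [0, 0, 0, 0, 0, 0, -1, 0, 0, 0, 0, 0, 0.4, -1, 0, 0, 0, 0, 0, 0.8, -1, 0, 0, 0, 0, 0, 1.05, -1, 0, 0, 0, 0, 0, 1.2, -1, 0, 0, 0, 0, 0, 1.28, -1, 0, 0, 0, 0, 0, 1.28, -1, 0, 0, 0, 0, 0, 1.28, -1]
}}

```text
time: 16.58
ee_pos: [0.6221, 0.2848, 0.0224]
eef_rot: [0.0, 1.0, 0.0, 0.001]
ft_force: [0.3, -0.5, -2.2]
width: 0.0452
grip_force: 20.0
```

Emit:
{"fn": "drive_tool", "kwargs": {
  "series": [0, 0, 0, 0, 0, 0.03, -1, 0, 0, 0, 0, 0, 0.03, -1, 0, 0, 0, 0, 0, 0.03, 0.3, 0, 0, 0, 0, 0, 0.03, 0.6, 0, 0, 0, 0, 0, 0.03, 1, 0, 0, 0, 0, 0, 0.03, 1, 0, 0, 0, 0, 0, -0.7, 1, 0, 0, 0, 0, 0, -1.6, 1, 0, 0, 0, 0, 0, -2.5, 1, 0, 0, 0, 0, 0, -3.4, 1]
}}

```text
time: 17.42
ee_pos: [0.6213, 0.2844, 0.159]
eef_rot: [0.0, 1.0, -0.0, -0.0]
ft_force: [1.1, 0.5, -0.1]
width: 0.085
grip_force: 0.0
```

Emit:
{"fn": "drive_tool", "kwargs": {
  "series": [0, 0, 0, 0, -0.8, -0.3, 1, 0, 0, 0, 0, -1.8, -0.3, 1, 0, 0, 0, 0, -2.8, -0.3, 1, 0, 0, 0, 0, -3.8, -0.3, 1, 0, 0, 0, 0, -4.8, -0.3, 1, 0, 0, 0, 0, -5.8, -0.3, 1, 0, 0, 0, 0, -6.8, -0.3, 1, 0, 0, 0, 0, -7.8, -0.3, 1, 0, 0, 0, 0, -8.8, -0.3, 1, 0, 0, 0, 0, -9.7, -0.3, 1]
}}

```text
time: 18.25
ee_pos: [0.621, -0.1061, 0.1697]
eef_rot: [0.001, 1.0, -0.0, 0.0]
ft_force: [0.9, -0.6, -0.5]
width: 0.0871
grip_force: 0.0
```

Emit:
{"fn": "drive_tool", "kwargs": {
  "series": [0, 0, -0.9, 0.1, -0.9, 0, 1, 0, 0, -1.8, 0.2, -1.8, 0, 1, 0, 0, -2.7, 0.3, -2.8, 0, 1, 0, 0, -3.6, 0.4, -3.7, 0, 1, 0, 0, -3.6, 0.4, -4.2, 0, 1, 0, 0, -3.6, 0.4, -4.2, 0, 1, 0, 0, -3.6, 0.4, -4.2, 0, 1]
}}

```text
time: 18.83
ee_pos: [0.6048, -0.273, 0.1693]
eef_rot: [-0.155, 0.988, -0.0, -0.0]
ft_force: [0.1, 0.8, -0.2]
width: 0.087
grip_force: 0.0
```

```bash
python3 look.py w8 .084 .058 | grep -v "^wh\|z 0.01 "; python3 -c "
from h import *
print(rel([.605,-.2715,.015]))
im=cv2.imread('pics/w8.png'); cv2.imwrite('pics/c8.png',im[120:300,170:470])"
```

```text
[ 0.6048 -0.273   0.1693] {'fovy': np.float64(65.7574), 'cx': np.float64(322.6557), 'cy': np.float64(239.295), 'xyz': array([ 0.5412, -0.2942,  0.3468]), 'rotation': array([-0.0749, -0.1023,  0.8014,  0.5845])}
cap [303 219] [339 257]
  z 0.084 [ 0.5911 -0.2884] [ 0.6207 -0.2614] rect 17.8
br [293 196] [349 258]
  z 0.0 [ 0.5816 -0.303 ] [ 0.6524 -0.2384] rect 17.8
  z 0.058 [ 0.5749 -0.3016] [ 0.6338 -0.2477] rect 17.8
[ 0.01377219 -0.00958616  3.85451223]
```

View pics/c8.png

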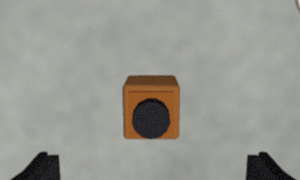

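The square bottle is aligned with the gripper (17.8° in both views), with its cap at about (321,238), centred between the fingertips at columns 230 and 417.

Emit:
{"fn": "drive_tool", "kwargs": {
  "series": [0, 0, 0, -0.05, -0.03, 0.7, 1, 0, 0, 0, -0.05, -0.03, 1.3, 1, 0, 0, 0, -0.05, -0.03, 1.9, 1, 0, 0, 0, -0.05, -0.03, 2.5, 1, 0, 0, 0, -0.05, -0.03, 3.1, 1, 0, 0, 0, -0.05, -0.03, 3.6, 1, 0, 0, 0, -0.05, -0.03, 3.85, 0.5, 0, 0, 0, -0.05, -0.03, 3.85, 0.2, 0, 0, 0, -0.05, -0.03, 3.85, 0.1, 0, 0, 0, -0.05, -0.03, 3.85, 0],
  "grip_force": 20
}}

```text
time: 19.72
ee_pos: [0.6088, -0.2717, 0.017]
eef_rot: [-0.157, 0.988, -0.0, 0.001]
ft_force: [-0.7, -0.2, -0.3]
width: 0.0684
grip_force: 0.0
```

Emit:
{"fn": "drive_tool", "kwargs": {
  "series": [0, 0, 0, 0, 0, 0, -1, 0, 0, 0, 0, 0, 0, -1, 0, 0, 0, 0, 0, 0, -1, 0, 0, 0, 0, 0, 0, -1]
}}

```text
time: 20.05
ee_pos: [0.6081, -0.2721, 0.0162]
eef_rot: [-0.156, 0.988, -0.0, 0.001]
ft_force: [-0.3, 0.7, 4.4]
width: 0.0461
grip_force: 20.0
```

Emit:
{"fn": "drive_tool", "kwargs": {
  "series": [0, 0, 0, 0, 0, -0.3, -1, 0, 0, 0, 0, 0, -0.8, -1, 0, 0, 0, 0, 0, -1.4, -1, 0, 0, 0, 0, 0, -2.0, -1, 0, 0, 0, 0, 0, -2.5, -1, 0, 0, 0, 0, 0, -2.6, -1, 0, 0, 0, 0, 0, -2.6, -1, 0, 0, 0, 0, 0, -2.6, -1]
}}

```text
time: 20.72
ee_pos: [0.6074, -0.2715, 0.1188]
eef_rot: [-0.156, 0.988, 0.0, -0.0]
ft_force: [-0.3, -0.0, -1.1]
width: 0.0456
grip_force: 20.0
```

```bash
python3 -c "
from h import *
s=telemetry.read_state();print(s['ee_pos'],s['width'],rel([.444,-.285,s['ee_pos'][2]]))"
```

```text
[ 0.60736214 -0.27150134  0.11883236] 0.04561389222249448 [3.98859524e+00 9.40467659e-01 2.35811391e-03]
```

Emit:
{"fn": "drive_tool", "kwargs": {
  "series": [0, 0, 0.6, 0.3, 0.07, 0, -1, 0, 0, 1.6, 0.8, 0.19, 0, -1, 0, 0, 2.7, 1.4, 0.33, 0, -1, 0, 0, 3.8, 2.0, 0.47, 0, -1, 0, 0, 4.9, 2.6, 0.61, 0, -1, 0, 0, 6.0, 3.2, 0.75, 0, -1, 0, 0, 7.1, 3.7, 0.87, 0, -1, 0, 0, 8.0, 3.95, 0.93, 0, -1, 0, 0, 8.28, 3.99, 0.94, 0, -1, 0, 0, 8.28, 3.99, 0.94, 0, -1]
}}

```text
time: 21.55
ee_pos: [0.4438, -0.2848, 0.1187]
eef_rot: [0.203, 0.979, 0.0, -0.001]
ft_force: [0.1, 0.3, -1.5]
width: 0.0458
grip_force: 20.0
```

Emit:
{"fn": "drive_tool", "kwargs": {
  "series": [0, 0, 0, 0, 0, 0.4, -1, 0, 0, 0, 0, 0, 0.9, -1, 0, 0, 0, 0, 0, 1.2, -1, 0, 0, 0, 0, 0, 1.2, -1, 0, 0, 0, 0, 0, 1.2, -1, 0, 0, 0, 0, 0, 1.2, -1]
}}

```text
time: 22.05
ee_pos: [0.4448, -0.2857, 0.072]
eef_rot: [0.203, 0.979, -0.0, 0.0]
ft_force: [0.2, 0.3, -0.5]
width: 0.046
grip_force: 20.0
```

Run:
```python
from h import *
im,c=snap('w9'); hsv=cv2.cvtColor(im,cv2.COLOR_BGR2HSV)
wh=(hsv[...,2]>185)&(hsv[...,1]<60)&(hsv[...,0]<40); wh[275:]=0
s=telemetry.read_state(); q=R.from_quat(s["eef_rot"])
for b in blobs(wh,300):
    w=ray(b,.01,c); t=q.inv().apply(np.c_[w-s["ee_pos"][:2],0*w[:,0]])[:,:2]
    print(b.min(0),b.max(0),"tool",t.min(0).round(4),t.max(0).round(4))
print(rel([.444,-.285,.0202]),s["eef_rot"])
cv2.imwrite('pics/c9.png',im[120:300,170:470])
```

```text
[ 0.4448 -0.2857  0.072 ] {'fovy': np.float64(65.7574), 'cx': np.float64(322.6557), 'cy': np.float64(239.295), 'xyz': array([ 0.3835, -0.2587,  0.2494]), 'rotation': array([-0.1064, -0.0698,  0.5446,  0.829 ])}
[265 195] [376 253] tool [-0.0049 -0.0371] [0.0343 0.0352]
[460 101] [585 246] tool [-0.      0.0879] [0.0914 0.1614]
[0.03014855 0.00733976 1.30004896] [ 2.02642439e-01  9.79252647e-01 -1.77948647e-04  5.14272500e-04]
```

View pics/c9.png

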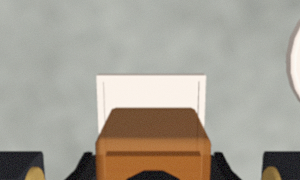

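The square dish is aligned with the bottle and centred to within about 1 mm. I'll lower and release.

Emit:
{"fn": "drive_tool", "kwargs": {
  "series": [0, 0, 0, 0, 0, 0.4, -1, 0, 0, 0, 0, 0, 0.8, -1, 0, 0, 0, 0, 0, 1.05, -1, 0, 0, 0, 0, 0, 1.2, -1, 0, 0, 0, 0, 0, 1.28, -1, 0, 0, 0, 0, 0, 1.3, -1, 0, 0, 0, 0, 0, 1.3, -1, 0, 0, 0, 0, 0, 1.3, -1, 0, 0, 0, 0, 0, 1.3, 0, 0, 0, 0, 0, 0, 1.3, 0.4]
}}

```text
time: 22.93
ee_pos: [0.4447, -0.2855, 0.0199]
eef_rot: [0.203, 0.979, -0.0, 0.0]
ft_force: [-0.4, 0.5, -0.2]
width: 0.0477
grip_force: 0.0
```

Emit:
{"fn": "drive_tool", "kwargs": {
  "series": [0, 0, 0, 0, 0, 0, 0.6, 0, 0, 0, 0, 0, 0, 0.8, 0, 0, 0, 0, 0, 0, 0.8, 0, 0, 0, 0, 0, -0.6, 0.8, 0, 0, 0, 0, 0, -1.4, 0.8, 0, 0, 0, 0, 0, -2.3, 0.8, 0, 0, 0, 0, 0, -3.2, 0.8, 0, 0, 0, 0, 0, -4.0, 0.8, 0, 0, 0, 0, 0, -4.5, 0.8, 0, 0, 0, 0, 0, -4.5, 0.8]
}}

```text
time: 23.77
ee_pos: [0.4461, -0.2866, 0.2038]
eef_rot: [0.203, 0.979, -0.0, 0.003]
ft_force: [0.5, -1.4, 0.6]
width: 0.0782
grip_force: 0.0
```

Emit:
{"fn": "drive_tool", "kwargs": {
  "series": [0, 0, 0, 0, -0.8, 0, 0.8, 0, 0, 0, 0, -1.7, 0, 0.8, 0, 0, 0, 0, -2.6, 0, 0.8, 0, 0, 0, 0, -3.5, 0, 0.8, 0, 0, 0, 0, -4.0, 0, 0.8, 0, 0, 0, 0, -4.0, 0, 0.8, 0, 0, 0, 0, -4.0, 0, 0.8]
}}

```text
time: 24.35
ee_pos: [0.3794, -0.4331, 0.1987]
eef_rot: [0.204, 0.979, -0.0, -0.001]
ft_force: [-0.4, 1.3, -1.2]
width: 0.0781
grip_force: 0.0
```

Run:
```python
from h import *
a,_=snap('tend','top'); b,_=snap('send','side')
cv2.imwrite("pics/end.png",np.vstack([cv2.resize(a[150:350,100:560],(690,300)),cv2.resize(b[150:420,150:500],(389,300)) if 0 else cv2.copyMakeBorder(cv2.resize(b[150:420,180:480],(333,300)),0,0,0,357,cv2.BORDER_CONSTANT)]))
```

```text
[ 0.3794 -0.4331  0.1987] {'fovy': np.float64(55.705), 'cx': np.float64(318.1803), 'cy': np.float64(233.8258), 'xyz': array([ 0.4821, -0.0038,  0.7516]), 'rotation': array([ 0.0318, -0.0315, -0.7043,  0.7085])}
[ 0.3805 -0.432   0.1987] {'fovy': np.float64(54.3547), 'cx': np.float64(315.3519), 'cy': np.float64(237.4459), 'xyz': array([ 0.2095, -0.6851,  0.6422]), 'rotation': array([ 0.4326, -0.0986, -0.2107,  0.871 ])}
```

View pics/end.png

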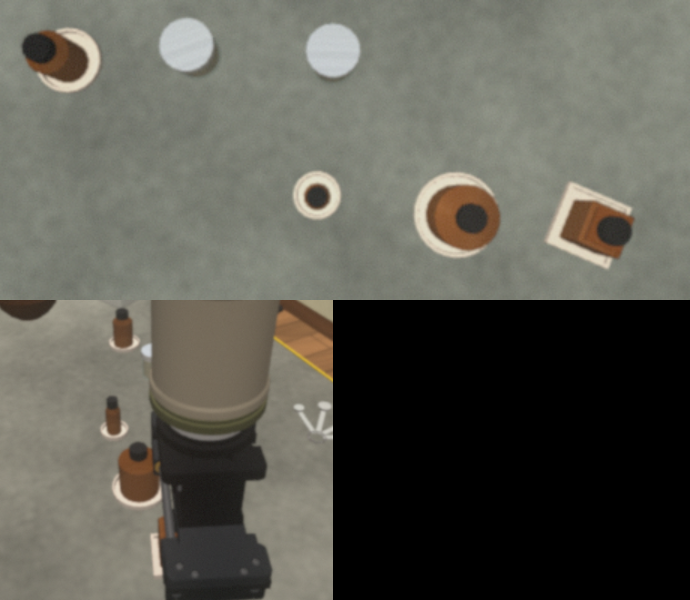

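All four bottles stand upright inside their dishes, the jars are where they started, and the gripper is clear. Handing in.

```bash
python3 -c "
from bench import r
print(r.close_job())"
```

```text
the job is handed in; nothing more can be done
None
```

All four bottles are standing upright and released in their matching dishes, neither jar was moved, and the job was handed in at about 24.5 s (no verdict came back; the final pictures show everything in place).

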